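# Wedge the rocking lab scale steady

### The arm

A 6-joint arm with a two-finger parallel gripper is mounted at the origin on the work surface. World frame = base frame: x ahead of the robot, y to its left, z up, the work surface at z = 0. Lengths are in m, angles in rad, forces in N, time in s.
With the tool pointing down it reaches from about 0.35 to 0.85 m from the base axis. Payload 8.1 kg.
Tool frame: the origin (TCP) lies midway between the tips of the shut fingers; the grasp point (between the pads) lies 19 mm behind it; z points along the fingers, y is the line along which they close (so a half turn about z gives the same grasp; the last joint's range is limited). The gripper opens to 93 mm and grips with 3 to 60 N. Pads are 15 mm wide; open, the fingers measure 128 mm over their backs; the gripper's body (75 mm by 188 mm) begins 65 mm behind the grasp point.
Start: joints at [1.017, 0.13, 1.488, -0, 1.523, -0.085], TCP at [0.271, 0.535, 0.196] pointing down, gripper open.
Joint ranges: [-2.96, 2.96], [-0.89, 2.26], [0.02, 2.5], [-1.34, 4.48], [0, 2.73], [-2.66, 2.66]. Speed limits (rad/s): [2.39, 2.39, 2.79, 3.14, 3.14, 3.14].

### API

Orientations are given as a rotation vector (axis times angle).
In Python, from plant import read_state, read_camera, get_calibration, close_job gives the robot as it stands.
- The arm moves only by the shell command python3 -m crank 'ROWS' [FORCE]. ROWS is JSON, a list that holds one entry, the list of rows, each a list of 7 numbers: the gripper's target within -1 to 1 (fully open at 1, half-way at 0, shut at -1), then the shift along the tool's x, y, z as a fraction of full scale, then the turn, a rotation vector about the tool's x, y, z as a fraction of full scale. In form: [[[grip, x, y, z, rx, ry, rz], ...]]. A call has exactly 5 rows; each row is the pose to reach, as a shift and turn from the pose commanded when the call began, along the tool's axes at that moment; what a row does not reach only later rows make up. Full scale, the value 1, is 0.5 m for a shift and 90 degrees for a turn. A row lasts 1/8 s, in which the tool goes at most 62.5 mm and 10.7 degrees, less where a joint would pass 70% of its speed; a pose out of reach is approached as far as the arm can. A call with a number of a shift or a turn outside -1 to 1 is refused whole. A call with a gripper value outside its range is refused whole. The fingers move at their own pace and stop on an object; FORCE is the grip in N (left out, the last holds). Time passes only in rows, so rows that repeat a pose let the fingers close, or fill a call up. It gives the time, the measured TCP pose, the force, the opening and the grip force at its end, in the units of the state.
- read_state(): the state, without advancing time (a new reading comes with each control period).
- read_camera(name): name is "scene" or "top" or "wrist"; returns the picture (384x512x3 uint8, red, green, blue); there is no depth.
- get_calibration(name): a dict with "fx", "fy", "cx", "cy" (pixels), "eye" and "orientation" of the camera in the world; the wrist camera has in their place "mount" (4x4, takes a point from camera to tool coordinates, whose origin is the TCP and whose axes are the flange's). Camera axes: x right, y down, z forward; pixel columns grow to the right and rows downward; lengths in m; the calibration is good to about 2 mm. The wrist camera is an equidistant fisheye: a pixel r from the principal point sees the ray r / f radians off the axis. A picture is of the moment at which its call begins: read the wrist's pose just before it. get_calibration takes no time and is no camera call.
- close_job(): hands the job in; it is judged then, once.
The state is a dict: "t": time; "q": joint angles; "dq": joint speeds; "joint_torque": joint torques, N m; "tool_pos": TCP position; "orientation": TCP orientation; "force": force on the tool from outside, world axes, zero at the start; "wrist_torque": the same for the moment, N m; "opening": finger opening in m; "gripper_force": force on a finger pad.
Only numpy, scipy, OpenCV 4.12 (cv2) and the standard library are available. Lean on these libraries where they do the work, as an engineer would, in place of code of your own. Each camera call takes 0.05 s, during which the arm holds its last target. There are 200 camera calls.

### The job

The electronic scale rocks because the foot under one corner is screwed in too far. With a fingertip push the orange wedge along the bench, thin end first, under that short foot until the scale stands level and no longer rocks, without lifting the wedge, shoving the scale out of its place or disturbing anything else, the brass weight on its pan included. Then test it: press down on the top of that corner with a fingertip (about 10 N), and finish while still pressing there, with the scale staying level.

Things in the scene. Friction and masses are not known exactly. Their poses are not given: they have to be found in the camera images.
- scale: Cream electronic scale, loose, about 2.2 kg, 200 (its x) x 260 mm (its y), flat top 70 mm and housing underside 24 mm above the bench. Rubber feet, 24 mm diameter, at (+-75, +-100) mm; the one at (+75, +100) is short. Steel pan, 120 mm diameter, top at 80 mm, centred 45 mm towards +y; display at the -y end. Origin: middle of its footprint at the good feet's undersides, z up.
- loose_corner (a point): Point on the flat housing top straight above the short foot, at (75, 100, 70) mm in the scale's frame; the top runs on 25 mm (+x) and 30 mm (+y) to its edges; the pan's edge is 33 mm away. Here one presses to test. A press over some 3 to 8 N tips this corner down (up to 0.09 rad) about the diagonal through the two next feet unless it is wedged; let go, the scale comes back level.
- foot_spot (a point): Point straight below the short foot at (75, 100, 0) mm in the scale's frame, on the bench while the scale is level. The foot's rounded end hangs 6 to 12 mm above it, different each time: find it by touch. When the wedge's ramp meets the foot the push needed rises by some 2 to 7 N; pushing on lifts the corner 1 mm for each 7 mm.
- wedge: Loose orange plastic wedge, 0.16 kg, 130 mm long (its x), 60 mm wide (its y), 3 mm thick at the thin tip (+x), rising evenly to 22 mm at the square tail (-x). Origin: middle of its underside, z up. Starts on the bench off the scale's +y side, tip roughly towards the short foot. Slides under 2 N, and stays where it is left.
- wedge_tail (a point): Middle of the wedge's upright tail face (60 mm wide, 22 mm high), 11 mm above the bench: the place to push. The push goes along the wedge's +x.
- wedge_tip (a point): Middle of the wedge's thin tip edge, at bench level, 65 mm from its origin along its +x.
- pan_weight: Brass knob weight, 28 mm diameter, 34 mm high, 100 g, standing on the scale's pan; stays there. Origin: centre of its underside.
- steel_weight: Steel knob weight, 48 mm diameter, 70 mm high, 0.5 kg, standing on the bench beyond the wedge. Leave alone. Origin: centre of its underside.
- test_block: Steel hardness test block, disc of 64 mm diameter, 14 mm high. Leave alone. Origin: centre of its underside.
- carton: Small cardboard box 110 x 150 x 55 mm beyond the scale. Leave alone. Origin: centre of its underside.
- wood_case: Small wooden box 160 x 100 x 45 mm to the left. Leave alone. Origin: centre of its underside.
- screwdriver: Screwdriver lying on the bench to the left. Leave alone. Origin: about its middle, on the underside.
- marker: Blue marker pen, 13 mm diameter, 130 mm long, lying beyond the scale. Leave alone. Origin: its middle, on the underside.
There are look-alikes about, which are no part of the job. There is more than one size of the wedge; the job needs the largest.

How it is judged:
On the way:
1. the wedge's tip is pushed under the short foot's corner along the bench (horizontal distance between wedge and loose_corner below 0.065 m), for 0.2 s.
At the end, for the whole second after the job is handed in: The fingers (off the wedge) press the short-footed corner with over 4 N, within 40 mm of the point above the foot; the wedge, on the bench, its middle within 65 mm of the foot, carries over 2 N; the scale is at rest, level within 0.02 rad and within 30 mm of where it stood (angle between scale's own z axis and vertical below 0.02 rad and contact force between the fingers and scale above 4 N and contact force between wedge and scale above 2 N and horizontal distance between the grasp point and loose_corner below 0.04 m and horizontal distance between wedge and loose_corner below 0.065 m and contact force between the fingers and wedge below 0.1 N and linear speed of scale below 0.01 m/s and height (world z) of wedge below 0.006 m and distance of scale from where it was at the start of the episode below 0.03 m); the arm keeps its last pose, push and grip.
It fails at once if the wedge is lifted off the bench or tipped (height (world z) of wedge above 0.012 m or angle between wedge's own z axis and vertical above 0.25 rad).
It fails at once if the scale is lifted or shoved out of its place (distance of scale from where it was at the start of the episode above 0.03 m or angle between scale's own z axis and vertical above 0.2 rad).
It fails at once if the brass weight falls over or leaves its place on the pan (angle between pan_weight's own z axis and vertical above 0.5 rad or distance of pan_weight from where it was at the start of the episode above 0.035 m).
It fails at once if something else on the bench is disturbed (distance of any of steel_weight, test_block, carton, wood_case, screwdriver, marker from where it was at the start of the episode above 0.025 m).
It also fails if it takes over 61 s, if anything falls off the work surface, if the arm or the gripper's body presses on something with over 40 N, if the wrist force passes 120 N, or if a joint passes its speed limit or range.

## Working session

There is one attempt and no reset: what is moved stays moved. The work goes in short steps, Python scripts to look and compute and a shell command to move; the robot and the scene stay as the last step left them, time stands still between calls to the robot, and variables do not carry over. Pictures are saved under pics/ and viewed, at most 12 in all, crops included, and the job is handed in when it is done.

```bash
mkdir -p pics
cat > h.py <<'E'
import numpy as np, cv2
from scipy.spatial.transform import Rotation as R
from plant import *
def Rm(o):
    o=np.array(o,float)
    return o if o.shape==(3,3) else R.from_rotvec(o).as_matrix() if o.size==3 else R.from_quat(o).as_matrix()
def save(n,name):
    im=read_camera(n); cv2.imwrite(f'pics/{name}.png',im[:,:,::-1]); return im
def ray(n,uv,z):
    c=get_calibration(n); d=np.array([(uv[0]-c['cx'])/c['fx'],(uv[1]-c['cy'])/c['fy'],1])
    d=Rm(c['orientation'])@d; e=np.array(c['eye']); return e+d*(z-e[2])/d[2]
E
python3 - <<'E'
from h import *
s=read_state(); print(s)
for n in('scene','top','wrist'): print(n,get_calibration(n))
save('top','top0'); save('scene','scene0')
E
```

```text
{'t': 0.0, 'q': array([ 1.01661154e+00,  1.31158529e-01,  1.48927800e+00,  4.50002173e-05,
        1.52301577e+00, -8.53862588e-02]), 'dq': array([-3.38933919e-04, -3.33571346e-03,  1.40848243e-05,  9.55627459e-05,
       -9.77307979e-06,  1.41761058e-03]), 'joint_torque': array([ 1.07260435e-04, -5.59858954e+01, -4.91738605e+01,  7.70059344e-02,
        3.57817404e-02, -2.01940784e-04]), 'tool_pos': array([0.27071867, 0.53476101, 0.19458978]), 'orientation': array([-7.29519670e-01, -3.05507071e+00,  2.75028751e-03]), 'force': array([-0.88303116, -0.25983869, -0.35416125]), 'wrist_torque': array([ 0.03916394, -0.00157524, -0.00598763]), 'gripper_force': 0.0, 'opening': 0.09288727583627131}
scene {'fx': 352.6599096554575, 'fy': 352.6599096554575, 'cx': 256.3722960392033, 'cy': 183.95415522248643, 'eye': array([1.32873958, 0.07628646, 0.57481892]), 'orientation': array([-1.6049575 , -1.67041843,  0.85311121])}
top {'fx': 357.74546690604086, 'fy': 357.74546690604086, 'cx': 252.1371008226986, 'cy': 191.61272006484248, 'eye': array([0.51638454, 0.08987036, 0.89558812]), 'orientation': array([-2.21333016,  2.20446158, -0.09735587])}
wrist {'fx': 297.3186396354542, 'fy': 297.3186396354542, 'cx': 256.35078659313916, 'cy': 191.766620763923, 'mount': array([[ 3.48970781e-04, -9.68863413e-01, -2.47595569e-01,
         7.02199731e-02],
       [ 9.99999848e-01,  4.43579045e-04, -3.26325627e-04,
        -2.06880464e-04],
       [ 4.25993167e-04, -2.47595418e-01,  9.68863421e-01,
        -1.89061846e-01],
       [ 0.00000000e+00,  0.00000000e+00,  0.00000000e+00,
         1.00000000e+00]])}
```

View pics/top0.png

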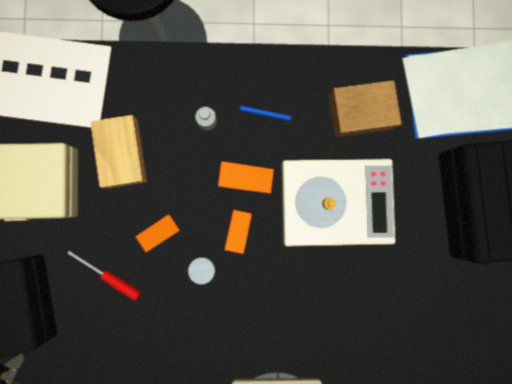

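View pics/scene0.png

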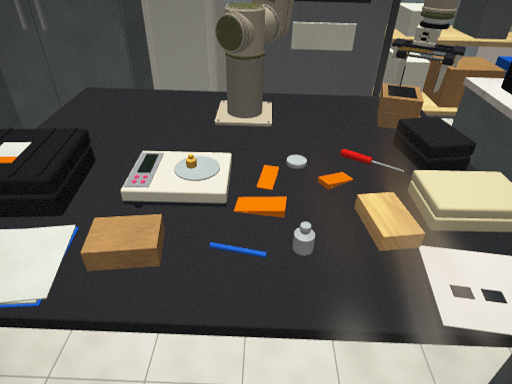

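Top view (up = +x, left = +y): the scale is at about (338,202) with its display to the right. The short foot is at its upper-left corner, near (295,165). There are three orange wedges, at (246,177), (158,233) and (238,231). The one at (246,177) looks largest and points at the short foot. I'll measure all three and confirm in a crop.

```bash
cat > m.py <<'E'
from h import *
def wedges(n,im,z):
    hsv=cv2.cvtColor(im,cv2.COLOR_RGB2HSV); m=cv2.inRange(hsv,(5,180,90),(20,255,255))
    out=[]
    for c in cv2.findContours(m,0,1)[0]:
        if cv2.contourArea(c)<200: continue
        q=cv2.boxPoints(cv2.minAreaRect(c)); out.append((cv2.contourArea(c),q,np.array([ray(n,p,z) for p in q])[:,:2],c))
    return out
def scale(n,im,z=.07):
    hsv=cv2.cvtColor(im,cv2.COLOR_RGB2HSV); m=cv2.inRange(hsv,(0,0,100),(180,120,255)); 
    for c in cv2.findContours(m,0,1)[0]:
        if cv2.pointPolygonTest(c,(300,170),False)>0:
            q=cv2.boxPoints(cv2.minAreaRect(c)); P=np.array([ray(n,p,z) for p in q])[:,:2]; return q,P
E
python3 - <<'E'
from m import *
im=cv2.imread('pics/top0.png')[:,:,::-1].copy()
for a,q,P,c in wedges('top',im,.012):
    print(a,q.round().tolist(),P.round(3).tolist(),np.linalg.norm(P-np.roll(P,1,0),axis=1).round(3))
q,P=scale('top',im); print('scale',q.round(1).tolist(),P.round(4).tolist(),P.mean(0),np.linalg.norm(P-np.roll(P,1,0),axis=1))
a=cv2.resize(im[140:260,125:325,::-1],None,fx=4,fy=4,interpolation=2); cv2.imwrite('pics/crop1.png',a)
s=cv2.imread('pics/scene0.png')
E
```

```text
786.0 [[134.0, 236.0], [169.0, 213.0], [180.0, 230.0], [145.0, 253.0]] [[0.456, 0.348], [0.513, 0.265], [0.472, 0.237], [0.415, 0.32]] [0.049 0.101 0.05  0.101]
783.5 [[224.0, 250.0], [232.0, 209.0], [252.0, 213.0], [243.0, 254.0]] [[0.423, 0.131], [0.523, 0.11], [0.513, 0.061], [0.412, 0.082]] [0.05  0.103 0.05  0.103]
1316.5 [[217.0, 186.0], [221.0, 160.0], [274.0, 168.0], [270.0, 194.0]] [[0.579, 0.148], [0.643, 0.14], [0.625, 0.007], [0.56, 0.016]] [0.134 0.065 0.135 0.065]
scale [[281.6000061035156, 159.39999389648438], [393.6000061035156, 157.10000610351562], [395.29998779296875, 243.89999389648438], [283.29998779296875, 246.1999969482422]] [[0.6379, -0.0055], [0.6453, -0.2701], [0.4422, -0.2703], [0.437, -0.0092]] [ 0.54060827 -0.1387353 ] [0.20089592 0.26469068 0.20309959 0.26113722]
```

View pics/crop1.png

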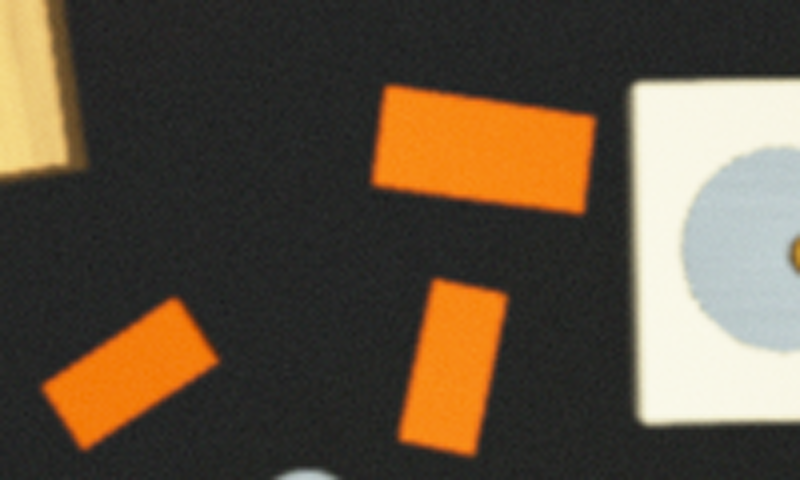

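Crop: the three candidates are at (485,150), (455,368) and (130,372). In the full image the first is (246,177) and measures 133x65 mm, against about 100x50 mm for the other two. That makes it the 130x60 mm wedge, and its tip faces the short foot. Moving in with the fingers shut.

```bash
cat > go.py <<'E'
import sys
from h import *
# usage: go.py x y z : shift in tool axes (fractions) to target, and turn to tool y = +x world
s=read_state(); Rt=Rm(s['orientation']); t=np.array([float(v) for v in sys.argv[1:4]])
print('at',s['tool_pos'].round(4),'t',s['t'],'f',s['force'].round(2)); print('shift',(Rt.T@(t-s['tool_pos'])/.5).round(4))
G=np.array([[0,1,0],[1,0,0],[0,0,-1.]]); print('turn',(R.from_matrix(Rt.T@G).as_rotvec()/(np.pi/2)).round(4))
E
python3 -m crank '[[[-1,-0.1,-0.06,0,0,0,0.11],[-1,-0.2,-0.12,0,0,0,0.22],[-1,-0.3,-0.18,0,0,0,0.33],[-1,-0.4,-0.25,0,0,0,0.44],[-1,-0.5,-0.32,0,0,0,0.55]]]' 10
python3 go.py 0.535 0.072 0.12
```

```text
t: 0.72
tool_pos: [0.4222, 0.2777, 0.1953]
orientation: [-1.949, -2.464, 0.001]
force: [0.1, 0.1, -0.3]
opening: 0.0473
gripper_force: 0.0
at [0.4222 0.2777 0.1953] t 0.725 f [ 0.13  0.05 -0.26]
shift [-0.4524  0.1247  0.1506]
turn [-2.000e-04  1.000e-04  1.481e-01]
```

```bash
python3 -m crank '[[[-1,-0.11,0.03,0,0,0,0.07],[-1,-0.22,0.06,0.04,0,0,0.148],[-1,-0.33,0.09,0.08,0,0,0.148],[-1,-0.4524,0.1247,0.15,0,0,0.148],[-1,-0.4524,0.1247,0.15,0,0,0.148]]]'
python3 go.py 0.535 0.072 0.01
python3 - <<'E'
from m import *
im=save('top','top1'); w=save('wrist','wr1')
cv2.imwrite('pics/both1.png',np.hstack([cv2.resize(im[110:270,190:410],(400,291)),cv2.resize(w,(388,291))])[:,:,::-1])
E
```

```text
t: 1.35
tool_pos: [0.5348, 0.0713, 0.1175]
orientation: [-2.218, -2.221, 0.006]
force: [0.3, 0.5, 0.3]
opening: 0.001
gripper_force: 0.0
at [0.5348 0.0713 0.1175] t 1.35 f [0.3  0.48 0.27]
shift [0.0016 0.0014 0.2151]
turn [-0.003   0.0005  0.0011]
```

View pics/both1.png

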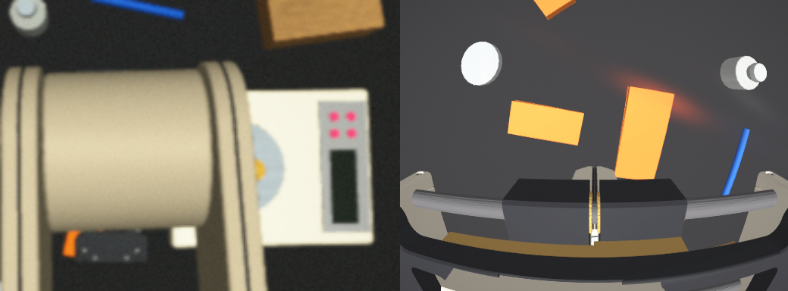

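Wrist view: the big wedge is at about (645,132) and a decoy at (545,122). The fingers come down in the gap between them. Going down, then pushing the wedge's near side towards +x.

```bash
python3 -m crank '[[[-1,0.0,0.014,0.07,0,0,0],[-1,0.0,0.014,0.14,0,0,0],[-1,0.0,0.014,0.19,0,0,0],[-1,0.0,0.014,0.215,0,0,0],[-1,0.0,0.014,0.215,0,0,0]]]'
python3 go.py 0.555 0.072 0.010
```

```text
t: 2.08
tool_pos: [0.5423, 0.0755, 0.0132]
orientation: [-2.213, -2.229, 0.001]
force: [-0.8, 0.0, 0.4]
opening: 0.0006
gripper_force: 0.0
at [0.5423 0.0755 0.0132] t 2.075 f [-0.82  0.04  0.42]
shift [-0.0071  0.0253  0.0063]
turn [-0.0004 -0.0001  0.0044]
```

```bash
python3 -m crank '[[[-1,-0.007,0.006,0.008,0,0,0],[-1,-0.007,0.012,0.008,0,0,0],[-1,-0.007,0.018,0.008,0,0,0],[-1,-0.007,0.024,0.008,0,0,0],[-1,-0.007,0.03,0.008,0,0,0]]]'
python3 - <<'E'
from h import *
w=save('wrist','wr2'); cv2.imwrite('pics/wr2b.png',cv2.resize(w[100:384,60:460],(800,568))[:,:,::-1])
E
```

```text
t: 2.7
tool_pos: [0.5581, 0.0711, 0.0093]
orientation: [2.215, 2.227, 0.0]
force: [-0.0, 0.3, -0.0]
opening: 0.0005
gripper_force: 0.0
```

View pics/wr2b.png

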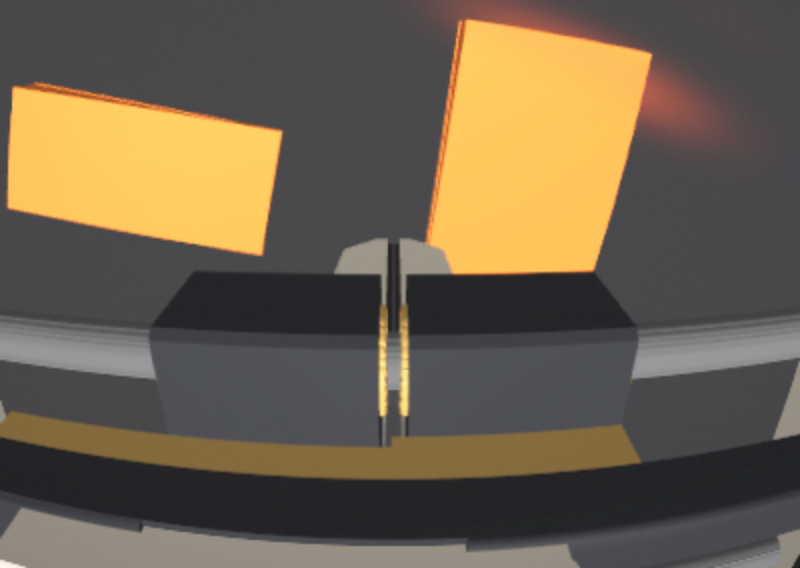

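Wrist crop: the wedge's tail corners are visible at (462,18) and (651,53), and the fingertip at (400,245) almost touches its left side. I'll track those corners as I push.

```bash
cat > tail.py <<'E'
import sys
from m import *
def wray(uv,z,s):
    c=get_calibration('wrist'); d=np.array([uv[0]-c['cx'],uv[1]-c['cy']]); r=np.hypot(*d); th=r/c['fx']
    v=np.array([*(np.sin(th)*d/r),np.cos(th)]); M=np.array(c['mount']); Rt=Rm(s['orientation'])
    e=s['tool_pos']+Rt@M[:3,3]; v=Rt@M[:3,:3]@v; return (e+v*(z-e[2])/v[2])[:2]
def tail(show=None):
    s=read_state(); im=read_camera('wrist')
    if show: cv2.imwrite(f'pics/{show}.png',im[:,:,::-1])
    hsv=cv2.cvtColor(im,cv2.COLOR_RGB2HSV); m=cv2.inRange(hsv,(5,120,170),(25,255,255))
    cs=[c for c in cv2.findContours(m,0,1)[0] if cv2.contourArea(c)>1000 and c[:,0,0].mean()>250]
    c=max(cs,key=cv2.contourArea)[:,0].astype(float)
    P=np.array([wray(p,.02,s) for p in c])
    # top plane is sloped: refine with z by distance from the tail line
    yt=P[:,1].max()
    zz=np.clip(.022-(yt-P[:,1])*19/130,.003,.022); P=np.array([wray(p,z,s) for p,z in zip(c,zz)])
    a=P[np.argmax(P[:,1]-P[:,0])]; b=P[np.argmax(P[:,1]+P[:,0])]
    # heading = normal of tail edge and the right side
    e=b-a; yaw=np.arctan2(e[1],e[0]); mid=(a+b)/2
    S=P[(P[:,1]<b[1]-.008)&(P[:,1]>b[1]-.04)]; Rr=S[S[:,0]>mid[0]]; sl=np.polyfit(Rr[:,1],Rr[:,0],1)[0]
    h=np.array([np.sin((yaw-sl)/2),-np.cos((yaw-sl)/2)])
    print('t',s['t'],'tcp',s['tool_pos'].round(4),'F',s['force'].round(1),'tail',a.round(4),b.round(4),'w',np.linalg.norm(e).round(4),'yaw edge/side',yaw.round(3),-np.arctan(sl).round(3),'tip',(mid+.13*h).round(4),'org',(mid+.065*h).round(4))
if __name__=='__main__': tail(*sys.argv[1:])
E
python3 tail.py
```

```text
t 2.75 tcp [0.5584 0.0711 0.0093] F [ 0.1 -0.   0.5] tail [0.5754 0.1447] [0.6374 0.1373] w 0.0625 yaw edge/side -0.118 -0.184 tip [0.5867 0.0125] org [0.5965 0.0767]
```

```bash
python3 -m crank '[[[-1,0,0.006,0,0,0,0],[-1,0,0.012,0,0,0,0],[-1,0,0.018,0,0,0,0],[-1,0,0.024,0,0,0,0],[-1,0,0.024,0,0,0,0]]]' | grep -v grip; python3 tail.py
```

```text
t: 3.42
tool_pos: [0.57, 0.0712, 0.0092]
orientation: [2.215, 2.228, 0.0]
force: [1.0, 1.3, -0.2]
opening: 0.0005
t 3.425 tcp [0.57   0.0712 0.0092] F [ 1.   1.3 -0.2] tail [0.5764 0.1446] [0.637  0.1379] w 0.061 yaw edge/side -0.109 -0.156 tip [0.5894 0.0124] org [0.5981 0.0768]
```

```bash
python3 -m crank '[[[-1,0,0.006,0,0,0,0],[-1,0,0.012,0,0,0,0],[-1,0,0.018,0,0,0,0],[-1,0,0.018,0,0,0,0],[-1,0,0.018,0,0,0,0]]]' | grep -v grip; python3 tail.py
```

```text
t: 4.1
tool_pos: [0.5787, 0.0712, 0.0091]
orientation: [-2.215, -2.228, 0.0]
force: [0.2, -0.1, -0.3]
opening: 0.0002
t 4.1 tcp [0.5787 0.0712 0.0091] F [ 0.2 -0.1 -0.3] tail [0.5774 0.1451] [0.637  0.1375] w 0.0601 yaw edge/side -0.128 -0.13 tip [0.5905 0.0124] org [0.5988 0.0768]
```

Run:
```python
from h import *
w=save('wrist','wr3'); s=save('scene','sc3')
cv2.imwrite('pics/b3.png',np.hstack([cv2.resize(w[100:300,156:406],(400,320)),cv2.resize(s[130:290,180:380],(400,320))])[:,:,::-1])
```

```text
(no output)
```

View pics/b3.png

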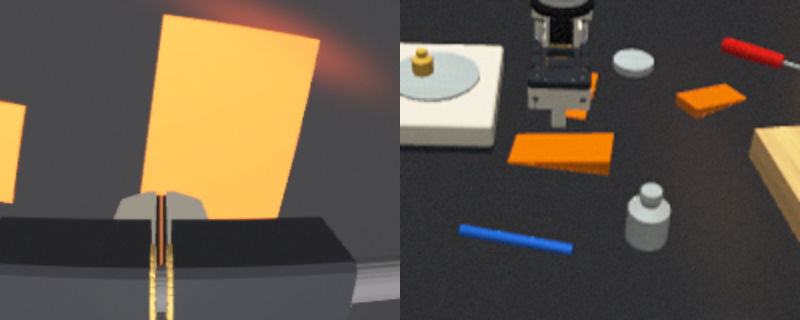

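```bash
cat > sc.py <<'E'
from m import *
def near(im):
    hsv=cv2.cvtColor(im,cv2.COLOR_RGB2HSV); m=cv2.inRange(hsv,(3,170,60),(22,255,255))
    c=max([c for c in cv2.findContours(m,0,1)[0]],key=cv2.contourArea)[:,0]
    lo={}
    for x,y in c: lo[x]=max(lo.get(x,0),y)
    xs=sorted(lo); P=np.array([ray('scene',(x,lo[x]+.5),0)[:2] for x in xs[4:-5]])  # near lower edge, bench level
    k=np.polyfit(P[:,1],P[:,0],1); r=P[:,0]-np.polyval(k,P[:,1]); P=P[abs(r)<.003]; k=np.polyfit(P[:,1],P[:,0],1)
    E=[ray('scene',(x,lo[x]),0)[:2] for x in (xs[0],xs[-1])]
    print('side: x=%.4f at y=0.077, yaw %.3f'%(np.polyval(k,.077),-np.arctan(k[0])),'ends y',E[0].round(4),E[1].round(4))
if __name__=='__main__':
    import sys
    near(cv2.imread(sys.argv[1])[:,:,::-1].copy() if len(sys.argv)>1 else read_camera('scene'))
E
python3 sc.py pics/scene0.png; python3 sc.py pics/sc3.png
```

```text
side: x=0.6336 at y=0.077, yaw -0.139 ends y [0.624  0.0107] [0.5784 0.1463]
side: x=0.6338 at y=0.077, yaw -0.132 ends y [0.624  0.0107] [0.574  0.1465]
```

Run:
```python
from h import *
s=read_state(); c=get_calibration('scene'); Rc=Rm(c['orientation'])
for p in [s['tool_pos'],[.573,.071,.012],[.5535,.071,.01]]:
    v=Rc.T@(np.array(p)-c['eye']); u=(c['fx']*v[0]/v[2]+c['cx'],c['fy']*v[1]/v[2]+c['cy']); print(np.round(u,1),'crop',400+2*(u[0]-180),2*(u[1]-130))
w=cv2.imread('pics/sc3.png'); cv2.imwrite('pics/z.png',cv2.resize(w[170:230,220:300],(800,600),interpolation=2))
```

```text
[258.  198.4] crop 556.0235365351413 136.74283119312338
[258.  196.2] crop 556.0275479896083 132.4548304419689
[258.2 192.5] crop 556.34944244043 125.06984592694062
```

View pics/z.png

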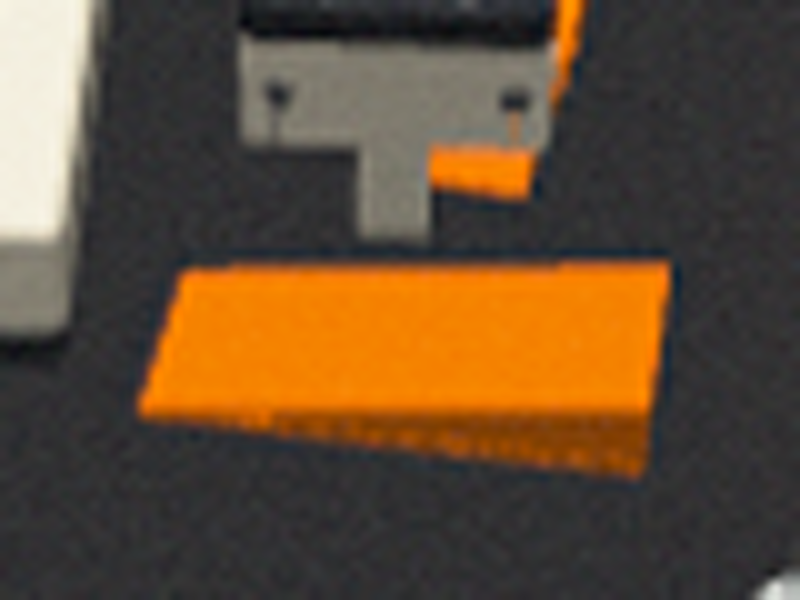

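Zoomed scene crop: the finger's lower end at (395,240) is drawn clear above the wedge's top edge (row 265), although the reported TCP is past that edge. So the fingertip is probably above the wedge and not beside it. I'll back off and find the bench by touch.

```bash
python3 -m crank '[[[-1,0,-0.025,0,0,0,0],[-1,0,-0.05,0,0,0,0],[-1,0,-0.074,0,0,0,0],[-1,0,-0.074,0.005,0,0,0],[-1,0,-0.074,0.008,0,0,0]]]' | grep -v grip
python3 -m crank '[[[-1,0,0,0.004,0,0,0],[-1,0,0,0.006,0,0,0],[-1,0,0,0.008,0,0,0],[-1,0,0,0.01,0,0,0],[-1,0,0,0.01,0,0,0]]]' | grep -v grip; python3 go.py .55 .072 0.01
```

```text
t: 4.88
tool_pos: [0.5419, 0.071, 0.0052]
orientation: [2.215, 2.227, 0.001]
force: [-0.2, 0.4, -0.1]
opening: 0.0003
t: 5.5
tool_pos: [0.5417, 0.071, 0.0]
orientation: [-2.215, -2.228, 0.0]
force: [0.1, -0.8, 0.2]
opening: 0.0003
at [0.5417 0.071  0.    ] t 5.5 f [ 0.11 -0.83  0.21]
shift [ 0.0019  0.0166 -0.0199]
turn [-0.0001  0.      0.0035]
```

```bash
python3 -m crank '[[[-1,0,0,0.004,0,0,0],[-1,0,0,0.008,0,0,0],[-1,0,0,0.012,0,0,0],[-1,0,0,0.016,0,0,0],[-1,0,0,0.016,0,0,0]]]' | grep -E "pos|force"; python3 -m crank '[[[-1,0,0,0.003,0,0,0],[-1,0,0,0.006,0,0,0],[-1,0,0,0.009,0,0,0],[-1,0,0,0.012,0,0,0],[-1,0,0,0.012,0,0,0]]]' | grep -E "pos|force"
```

```text
tool_pos: [0.5415, 0.071, -0.0081]
force: [0.2, -0.1, -0.5]
gripper_force: 0.0
tool_pos: [0.5416, 0.071, -0.0141]
force: [-0.6, -1.1, 0.3]
gripper_force: 0.0
```

```bash
for i in 1 2 3; do :; done; python3 -m crank '[[[-1,0,0,0.002,0,0,0],[-1,0,0,0.004,0,0,0],[-1,0,0,0.006,0,0,0],[-1,0,0,0.006,0,0,0],[-1,0,0,0.006,0,0,0]]]' | grep -E "pos|force"; python3 tail.py wr4
python3 - <<'E'
from h import *
w=cv2.imread('pics/wr4.png'); s=save('scene','sc4')[:,:,::-1]
cv2.imwrite('pics/b4.png',np.hstack([cv2.resize(w[100:300,156:406],(400,320)),cv2.resize(s[170:230,220:295],(400,320),interpolation=2)]))
E
```

```text
tool_pos: [0.5418, 0.071, -0.0169]
force: [0.1, -0.4, -0.1]
gripper_force: 0.0
t 7.375 tcp [ 0.5418  0.071  -0.0169] F [ 0.1 -0.4 -0.1] tail [0.5734 0.1446] [0.6372 0.1375] w 0.0642 yaw edge/side -0.11 -0.164 tip [0.5874 0.0123] org [0.5963 0.0767]
```

View pics/b4.png

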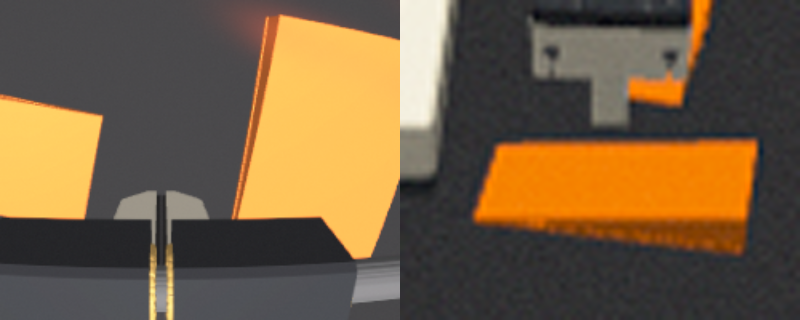

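```bash
python3 -m crank '[[[-1,0,0,0.002,0,0,0],[-1,0,0,0.004,0,0,0],[-1,0,0,0.006,0,0,0],[-1,0,0,0.006,0,0,0],[-1,0,0,0.006,0,0,0]]]' | grep -E "pos|force";python3 -m crank '[[[-1,0,0,0.002,0,0,0],[-1,0,0,0.004,0,0,0],[-1,0,0,0.006,0,0,0],[-1,0,0,0.006,0,0,0],[-1,0,0,0.006,0,0,0]]]' | grep -E "pos|force"; python3 -c "
from h import *
c=get_calibration('scene'); Rc=Rm(c['orientation'])
for p in [(.5418,.071,0),(.55,.071,0),(.56,.071,0),(.55,.071,.01)]:
    v=Rc.T@(np.array(p)-c['eye']); print(p,c['fy']*v[1]/v[2]+c['cy'])"
```

```text
tool_pos: [0.5417, 0.071, -0.0199]
force: [0.7, -0.1, 0.8]
gripper_force: 0.0
tool_pos: [0.5418, 0.071, -0.0227]
force: [-2.2, 0.6, 3.4]
gripper_force: 2.0
(0.5418, 0.071, 0) 192.9676032844131
(0.55, 0.071, 0) 194.72979193519134
(0.56, 0.071, 0) 196.9123251452648
(0.55, 0.071, 0.01) 191.77961284464223
```

The bench is felt at TCP z ≈ -0.021, so the shut fingertips end about 21 mm short of the nominal TCP, and I'll use that offset. Next is the side push with the tip just above the bench, after checking where the steel weight is for body clearance.

```bash
python3 -m crank '[[[-1,0,0,-0.011,0,0,0],[-1,0,0.012,-0.011,0,0,0],[-1,0,0.024,-0.011,0,0,0],[-1,0,0.036,-0.011,0,0,0],[-1,0,0.036,-0.011,0,0,0]]]' | grep -E "pos|force"; python3 tail.py; python3 sc.py; python3 -c "
from h import *
print(ray('top',(205,112),.068),ray('top',(206,123),.02))"
```

```text
tool_pos: [0.5602, 0.0711, -0.0175]
force: [-0.1, -0.5, -0.5]
gripper_force: 0.0
t 9.35 tcp [ 0.5602  0.0711 -0.0175] F [-0.1 -0.5 -0.5] tail [0.5763 0.1445] [0.6389 0.1375] w 0.063 yaw edge/side -0.113 -0.208 tip [0.5867 0.0127] org [0.5972 0.0769]
side: x=0.6354 at y=0.077, yaw -0.124 ends y [0.624  0.0107] [0.5784 0.1463]
[0.74825209 0.17374934 0.068     ] [0.73419789 0.17586935 0.02      ]
```

```bash
python3 -m crank '[[[-1,0,0.005,0,0,0,0],[-1,0,0.01,0,0,0,0],[-1,0,0.015,0,0,0,0],[-1,0,0.015,0,0,0,0],[-1,0,0.015,0,0,0,0]]]' | grep -E "pos|force"; python3 tail.py; python3 sc.py
```

```text
tool_pos: [0.5675, 0.0712, -0.0173]
force: [0.4, 0.6, 0.0]
gripper_force: 0.0
t 10.075 tcp [ 0.5675  0.0712 -0.0173] F [0.4 0.6 0. ] tail [0.5826 0.1446] [0.6449 0.138 ] w 0.0627 yaw edge/side -0.105 -0.186 tip [0.5947 0.0127] org [0.6042 0.077 ]
side: x=0.6420 at y=0.077, yaw -0.113 ends y [0.632  0.0114] [0.5914 0.1458]
```

```bash
python3 -m crank '[[[-1,0,-0.02,0,0,0,0],[-1,-0.031,-0.02,0,0,0,0],[-1,-0.062,-0.02,0,0,0,0],[-1,-0.062,-0.01,0,0,0,0],[-1,-0.062,-0.006,0,0,0,0]]]' | grep -E "pos|force"; python3 -m crank '[[[-1,0,0.006,0,0,0,0],[-1,0,0.01,0,0,0,0],[-1,0,0.014,0,0,0,0],[-1,0,0.014,0,0,0,0],[-1,0,0.014,0,0,0,0]]]' | grep -E "pos|force"; python3 tail.py; python3 sc.py
```

```text
tool_pos: [0.5651, 0.0397, -0.0172]
force: [-0.4, 0.2, 0.0]
gripper_force: 0.0
tool_pos: [0.5715, 0.0403, -0.0174]
force: [-0.9, -0.6, 1.1]
gripper_force: 0.2
t 11.425 tcp [ 0.5715  0.0403 -0.0174] F [-0.9 -0.6  1.1] tail [0.5854 0.1452] [0.6454 0.1401] w 0.0603 yaw edge/side -0.085 -0.074 tip [0.6051 0.0131] org [0.6102 0.0778]
side: x=0.6439 at y=0.077, yaw -0.092 ends y [0.636  0.0117] [0.6083 0.1451]
```

```bash
python3 -m crank '[[[-1,0,0.004,-0.002,0,0,0],[-1,0,0.008,-0.002,0,0,0],[-1,0,0.012,-0.002,0,0,0],[-1,0,0.012,-0.002,0,0,0],[-1,0,0.012,-0.002,0,0,0]]]' | grep -E "pos|force"; python3 tail.py; python3 sc.py
```

```text
tool_pos: [0.5776, 0.0402, -0.0163]
force: [0.2, 0.9, -0.3]
gripper_force: 0.2
t 12.15 tcp [ 0.5776  0.0402 -0.0163] F [ 0.2  0.9 -0.3] tail [0.5861 0.1451] [0.6457 0.1427] w 0.0597 yaw edge/side -0.041 -0.037 tip [0.6108 0.014 ] org [0.6134 0.0789]
side: x=0.6478 at y=0.077, yaw -0.046 ends y [0.6438 0.0149] [0.6446 0.1437]
```

```bash
python3 -m crank '[[[-1,0,-0.02,0,0,0,0],[-1,0,-0.02,-0.08,0,0,0],[-1,0,-0.02,-0.15,0,0,0],[-1,0.12,0.04,-0.15,0,0,0],[-1,0.26,0.077,-0.15,0,0,0]]]' | grep -E "pos|force"; python3 go.py .616 .17 -0.010
```

```text
tool_pos: [0.6127, 0.157, 0.06]
force: [0.7, -0.2, 0.3]
gripper_force: 0.0
at [0.6127 0.157  0.06  ] t 12.875 f [ 0.73 -0.25  0.32]
shift [0.0259 0.0064 0.14  ]
turn [ 0.0016 -0.0002  0.002 ]
```

```bash
python3 -m crank '[[[-1,0.002,0,0,0,0,0],[-1,0.002,0,0.07,0,0,0],[-1,0.002,0,0.12,0,0,0],[-1,0.002,0,0.137,0,0,0],[-1,0.002,0,0.137,0,0,0]]]' | grep -E "pos|force"; python3 go.py .616 .150 -0.010; python3 sc.py
python3 - <<'E'
from h import *
w=save('wrist','wr5'); s=save('scene','sc5')
cv2.imwrite('pics/b5.png',np.hstack([cv2.resize(w,(400,300)),cv2.resize(s[120:270,190:390],(400,300),interpolation=2)])[:,:,::-1])
E
```

```text
tool_pos: [0.6108, 0.1569, -0.0102]
force: [0.1, -0.4, -0.0]
gripper_force: 0.0
at [ 0.6108  0.1569 -0.0102] t 13.5 f [ 0.1  -0.45 -0.03]
shift [-0.014   0.0104 -0.0004]
turn [-0.0007  0.0002  0.0033]
side: x=0.6479 at y=0.077, yaw -0.047 ends y [0.6438 0.0149] [0.6446 0.1437]
```

View pics/b5.png

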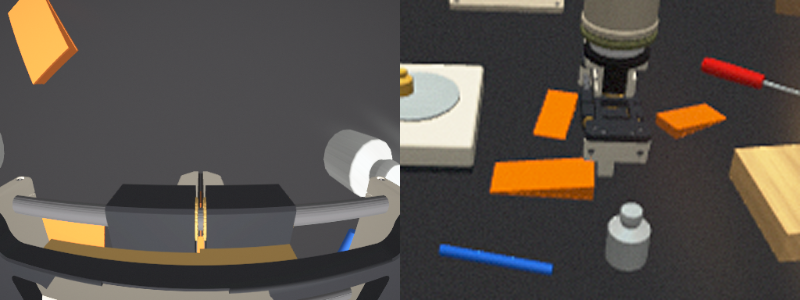

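```bash
python3 -m crank '[[[-1,0,0.010,0,0,0,0],[-1,-0.01,0.010,0,0,0,0],[-1,-0.02,0.010,0,0,0,0],[-1,-0.032,0.010,0,0,0,0],[-1,-0.044,0.009,0,0,0,0]]]' | grep -E "pos|force"; python3 sc.py;  python3 -m crank '[[[-1,-0.012,0,0,0,0,0],[-1,-0.024,-0.001,0,0,0,0],[-1,-0.036,-0.001,0,0,0,0],[-1,-0.048,-0.002,0,0,0,0],[-1,-0.048,-0.002,0,0,0,0]]]' | grep -E "pos|force"; python3 sc.py
```

```text
tool_pos: [0.6161, 0.1352, -0.0098]
force: [-0.2, 1.7, 1.8]
gripper_force: 1.0
side: x=0.6491 at y=0.077, yaw 0.002 ends y [ 0.6447 -0.0027] [0.6215 0.1291]
tool_pos: [0.6151, 0.1107, -0.01]
force: [-0.0, 0.3, 0.4]
gripper_force: 0.0
side: x=0.6488 at y=0.077, yaw 0.000 ends y [ 0.6461 -0.0279] [0.623  0.1034]
```

```bash
python3 -m crank '[[[-1,-0.01,0,0,0,0,0],[-1,-0.02,0,0,0,0,0],[-1,-0.03,0,0,0,0,0],[-1,-0.04,0,0,0,0,0],[-1,-0.048,0,0,0,0,0]]]' | grep -E "pos|force"; python3 -m crank '[[[-1,-0.003,0,0,0,0,0],[-1,-0.006,0,0,0,0,0],[-1,-0.009,0,0,0,0,0],[-1,-0.012,0,0,0,0,0],[-1,-0.015,0,0,0,0,0]]]' | grep -E "pos|force"; python3 sc.py
```

```text
tool_pos: [0.6153, 0.0871, -0.0099]
force: [-0.7, 0.6, -1.2]
gripper_force: 0.3
tool_pos: [0.6154, 0.08, -0.0099]
force: [0.5, 1.4, -1.3]
gripper_force: 0.4
side: x=0.6482 at y=0.077, yaw 0.006 ends y [ 0.6477 -0.058 ] [0.6206 0.0724]
```

```bash
python3 -m crank '[[[-1,-0.003,0,0,0,0,0],[-1,-0.006,0,0,0,0,0],[-1,-0.009,0,0,0,0,0],[-1,-0.012,0,0,0,0,0],[-1,-0.015,0,0,0,0,0]]]' | grep -E "pos|force"
```

```text
tool_pos: [0.6154, 0.0724, -0.0099]
force: [-0.0, -0.3, -0.6]
gripper_force: 0.4
```

```bash
python3 -m crank '[[[-1,-0.003,0,0,0,0,0],[-1,-0.006,0,0,0,0,0],[-1,-0.009,0,0,0,0,0],[-1,-0.012,0,0,0,0,0],[-1,-0.015,0,0,0,0,0]]]' | grep -E "pos|force"
```

```text
tool_pos: [0.6155, 0.0649, -0.0099]
force: [0.7, 0.9, -1.2]
gripper_force: 0.4
```

```bash
python3 -m crank '[[[-1,-0.003,0,0,0,0,0],[-1,-0.006,0,0,0,0,0],[-1,-0.009,0,0,0,0,0],[-1,-0.012,0,0,0,0,0],[-1,-0.015,0,0,0,0,0]]]' | grep -E "pos|force"
```

```text
tool_pos: [0.6155, 0.0574, -0.0099]
force: [0.6, 0.1, -0.5]
gripper_force: 0.4
```

```bash
python3 -c "
from m import *
im=cv2.imread('pics/scene0.png')[:,:,::-1]; print(read_state()['t'])"; python3 sc.py
```

```text
18.175
side: x=0.6492 at y=0.077, yaw -0.004 ends y [ 0.6451 -0.0812] [0.6219 0.0493]
```

```bash
python3 -m crank '[[[-1,-0.002,0,0,0,0,0],[-1,-0.004,0,0,0,0,0],[-1,-0.006,0,0,0,0,0],[-1,-0.008,0,0,0,0,0],[-1,-0.01,0,0,0,0,0]]]' | grep -E "pos|force"
```

```text
tool_pos: [0.6155, 0.053, -0.0099]
force: [0.4, 5.1, -0.6]
gripper_force: 2.4
```

```bash
python3 -m crank '[[[-1,-0.002,0,0,0,0,0],[-1,-0.004,0,0,0,0,0],[-1,-0.006,0,0,0,0,0],[-1,-0.008,0,0,0,0,0],[-1,-0.01,0,0,0,0,0]]]' | grep -E "pos|force"
```

```text
tool_pos: [0.6155, 0.0492, -0.0098]
force: [0.3, 10.3, -1.8]
gripper_force: 5.2
```

```bash
python3 -m crank '[[[-1,-0.002,0,0,0,0,0],[-1,-0.004,0,0,0,0,0],[-1,-0.006,0,0,0,0,0],[-1,-0.008,0,0,0,0,0],[-1,-0.01,0,0,0,0,0]]]' | grep -E "pos|force"
```

```text
tool_pos: [0.6157, 0.0445, -0.0098]
force: [1.1, 11.3, -2.2]
gripper_force: 5.3
```

The push force rose from under 1.5 N to 5, then 11 N, starting at TCP y≈0.054. The wedge is about 9 mm past contact, so the corner is lifted about 1.2 mm. Withdrawing and checking.

```bash
python3 -m crank '[[[-1,0.03,0,0,0,0,0],[-1,0.05,0,-0.05,0,0,0],[-1,0.05,0,-0.15,0,0,0],[-1,0.05,0,-0.25,0,0,0],[-1,0.05,0,-0.25,0,0,0]]]' | grep -E "pos|force"; python3 sc.py; python3 go.py .6135 -.0385 .09
python3 - <<'E'
from h import *
a=cv2.imread('pics/scene0.png'); b=save('scene','sc6')[:,:,::-1]
def roi(i): return np.float32(cv2.cvtColor(np.ascontiguousarray(i[145:205,118:185]),cv2.COLOR_BGR2GRAY))
print('shift px',cv2.phaseCorrelate(roi(a),roi(b)))
cv2.imwrite('pics/b6.png',cv2.resize(np.hstack([a[140:230,115:295],b[140:230,115:295]]),(800,200),interpolation=2))
E
```

```text
tool_pos: [0.6194, 0.0677, 0.1214]
force: [0.2, -1.0, -0.1]
gripper_force: 0.0
side: x=0.6498 at y=0.077, yaw 0.004 ends y [ 0.6458 -0.0937] [0.6226 0.0364]
at [0.6175 0.0676 0.1182] t 20.775 f [ 0.54 -0.03 -0.98]
shift [-0.2121 -0.0095  0.0565]
turn [0.0035 0.0004 0.0035]
shift px ((-0.3007384032244289, 0.17238080502304243), 0.9578726066483392)
```

View pics/b6.png

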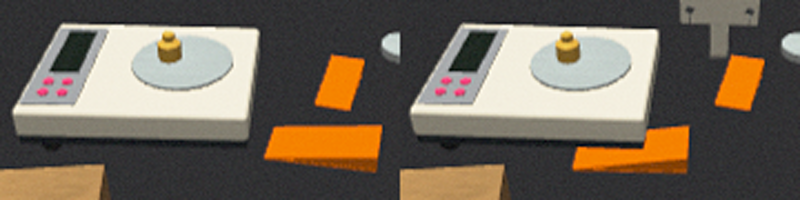

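The scale is unmoved (under 0.3 px), the brass weight is in place, and the wedge sits under the near-left corner at crop (630,150). Now pressing on the corner.

```bash
python3 -m crank '[[[-1,-0.07,-0.006,0,0,0,0],[-1,-0.14,-0.006,0,0,0,0],[-1,-0.212,-0.006,0.02,0,0,0],[-1,-0.212,-0.006,0.06,0,0,0],[-1,-0.212,-0.006,0.07,0,0,0]]]' | grep -E "pos|force"; python3 go.py .6135 -.0385 .056
```

```text
tool_pos: [0.6104, -0.0377, 0.0762]
force: [-1.3, 0.5, 0.1]
gripper_force: 0.0
at [ 0.6104 -0.0377  0.0762] t 21.45 f [-1.34  0.46  0.15]
shift [-0.0016  0.0065  0.0403]
turn [-0.0038 -0.0007  0.0032]
```

```bash
python3 -m crank '[[[-1,0,0.005,0.01,0,0,0],[-1,0,0.005,0.02,0,0,0],[-1,0,0.005,0.03,0,0,0],[-1,0,0.005,0.036,0,0,0],[-1,0,0.005,0.04,0,0,0]]]' | grep -E "pos|force"
```

```text
tool_pos: [0.6155, -0.0384, 0.0601]
force: [1.0, -0.1, -0.6]
gripper_force: 0.0
```

```bash
python3 -m crank '[[[-1,0,0,0.002,0,0,0],[-1,0,0,0.004,0,0,0],[-1,0,0,0.006,0,0,0],[-1,0,0,0.006,0,0,0],[-1,0,0,0.006,0,0,0]]]' | grep -E "pos|force"
```

```text
tool_pos: [0.6155, -0.0385, 0.0572]
force: [0.5, -0.8, 0.2]
gripper_force: 0.0
```

```bash
python3 -m crank '[[[-1,0,0,0.003,0,0,0],[-1,0,0,0.006,0,0,0],[-1,0,0,0.008,0,0,0],[-1,0,0,0.01,0,0,0],[-1,0,0,0.01,0,0,0]]]' | grep -E "pos|force"
```

```text
tool_pos: [0.6155, -0.0384, 0.052]
force: [-0.4, -0.2, 0.3]
gripper_force: 0.0
```

```bash
python3 -m crank '[[[-1,0,0,0.002,0,0,0],[-1,0,0,0.004,0,0,0],[-1,0,0,0.004,0,0,0],[-1,0,0,0.004,0,0,0],[-1,0,0,0.004,0,0,0]]]' | grep -E "pos|force"
```

```text
tool_pos: [0.6156, -0.0385, 0.0502]
force: [-0.0, -0.6, -0.3]
gripper_force: 0.0
```

```bash
python3 -m crank '[[[-1,0,0,0.002,0,0,0],[-1,0,0,0.003,0,0,0],[-1,0,0,0.004,0,0,0],[-1,0,0,0.004,0,0,0],[-1,0,0,0.004,0,0,0]]]' | grep -E "pos|force"
```

```text
tool_pos: [0.6155, -0.0385, 0.0481]
force: [-0.3, 0.6, -0.7]
gripper_force: 0.0
```

```bash
python3 -m crank '[[[-1,0,0,0.001,0,0,0],[-1,0,0,0.002,0,0,0],[-1,0,0,0.002,0,0,0],[-1,0,0,0.002,0,0,0],[-1,0,0,0.002,0,0,0]]]' | grep -E "pos|force"
```

```text
tool_pos: [0.6157, -0.0385, 0.0475]
force: [-2.7, 0.3, 6.2]
gripper_force: 2.7
```

Contact at 6.2 N. One small increment to reach about 10 N, then a check that it holds.

```bash
python3 -m crank '[[[-1,0,0,0.001,0,0,0],[-1,0,0,0.001,0,0,0],[-1,0,0,0.001,0,0,0],[-1,0,0,0.001,0,0,0],[-1,0,0,0.001,0,0,0]]]' | grep -E "pos|force"; python3 -m crank '[[[-1,0,0,0,0,0,0],[-1,0,0,0,0,0,0],[-1,0,0,0,0,0,0],[-1,0,0,0,0,0,0],[-1,0,0,0,0,0,0]]]' | grep -E "pos|force"
```

```text
tool_pos: [0.6157, -0.0385, 0.0474]
force: [-4.2, -0.1, 7.8]
gripper_force: 4.2
tool_pos: [0.6158, -0.0385, 0.0475]
force: [-3.6, 0.7, 8.6]
gripper_force: 4.2
```

```bash
python3 -m crank '[[[-1,0,-0.0005,0.001,0,0,0],[-1,0,-0.0005,0.001,0,0,0],[-1,0,-0.0005,0.001,0,0,0],[-1,0,-0.0005,0.001,0,0,0],[-1,0,-0.0005,0.001,0,0,0]]]' | grep -E "pos|force"; python3 sc.py
python3 - <<'E'
from h import *
a=cv2.imread('pics/scene0.png'); b=save('scene','sc7')[:,:,::-1]
def roi(i): return np.float32(cv2.cvtColor(np.ascontiguousarray(i[145:205,118:185]),cv2.COLOR_BGR2GRAY))
print('shift px',cv2.phaseCorrelate(roi(a),roi(b)))
cv2.imwrite('pics/b7.png',cv2.resize(b[140:230,115:295],(800,400),interpolation=2)); s=read_state(); print(s['force'],s['t'])
E
```

```text
tool_pos: [0.6158, -0.0384, 0.0474]
force: [-4.2, 0.9, 10.6]
gripper_force: 5.3
side: x=0.6499 at y=0.077, yaw 0.002 ends y [ 0.6495 -0.0905] [0.6226 0.0364]
shift px ((-0.3112407798022616, 0.1374313338046882), 0.9643335783923114)
[-4.25435955  0.96499348 10.54559014] 27.175
```

View pics/b7.png

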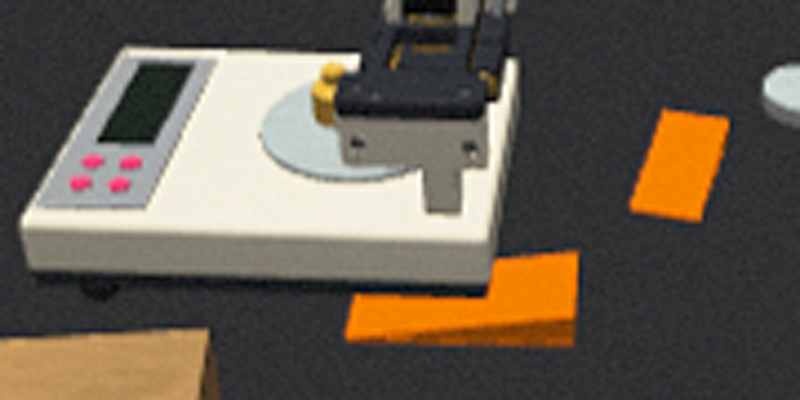

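The finger presses the corner at crop (442,210) with 10.5 N. The scale has not moved or sunk, the wedge is under the foot at (460,300), and the brass weight is in place. Handing in.

```bash
python3 -c "
from plant import *
print(close_job())"
```

```text
the job is handed in; nothing more can be done
None
```

I handed the job in at about 27 s, with no verdict returned: the wedge is under the short foot, and the finger is still pressing that corner at about 10.5 N without it sinking and with no visible movement of the scale or the brass weight.

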